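# Turn the dust cup over the polished sample

## Task

The orange cup stands mouth-up on the desk. Turn it upside down and set it, mouth-down and flat on the blue pad, over the little round sample so that it keeps the dust off, then let go. Do not drop the cup or let it topple, do not push the sample about, and leave the mouse, the jar and the circuit board where they are.

Things in the scene. Friction and masses are not known exactly. Their poses are not given: they have to be found in the camera images.
- cup: Orange square plastic cup, flat straight sides, yellow band round the mouth, loose, about 90 g: 56 x 56 mm outside, 62 mm high, walls and bottom 4 mm thick. Origin: centre of the outside of its closed bottom; z points to the open mouth, x and y square to its sides. Starts mouth-up on the desk; it also lies still on any side, so it can be turned by two quarter turns with a fresh grip between.
- cup_rim (a point): Centre of the cup's open mouth, in the plane of its rim, 62 mm from the bottom along the cup's z. Axes as the cup's.
- sample: Small round sample: a black resin disc with a bright metal face on top, 25 mm in diameter, 15 mm high, loose, about 30 g, standing on the blue pad within 25 mm of its centre. Origin: centre of its underside; z up.
- pad: Flat blue pad fixed to the desk, 140 x 140 mm, 4 mm thick. Origin: centre of its underside, on the desk (its top is 4 mm higher); x and y along its edges, z up.
- mouse: White computer mouse lying loose on the desk, 104 x 58 mm, 32 mm high, long side along its x. Origin: centre of its underside. Leave it alone.
- jar: Small closed jar standing loose on the desk, 40 mm in diameter, 55 mm high. Origin: centre of its underside. Leave it alone.
- board: Green circuit board lying loose on the desk, 100 x 80 mm, 4 mm thick, with black chips and a brass disc on top, 14 mm high in all; long side along its x. Origin: centre of its underside. Leave it alone.
Mind the look-alikes: they are no part of the job. What is shaped like the cup but black or red is not meant.

How it is judged (in metres and radians):
At the end, for the whole second after the job is handed in: The cup stands mouth-down with its rim flat on the blue pad (mouth within 4 mm of the pad's top, cup within about 5 degrees of straight upside down), the sample standing upright on the pad inside it (within 20 mm of the middle of the mouth), and the cup is released and at rest (angle between cup's own z axis and vertical above 3.06 rad and height (world z) of cup_rim between 0.001 and 0.008 m and horizontal distance between cup_rim and sample below 0.02 m and angle between sample's own z axis and vertical below 0.1 rad and height (world z) of sample below 0.008 m and linear speed of cup below 0.01 m/s); the robot touches nothing.
It fails at once if the sample is pushed more than 15 mm from where it stood (distance of sample from where it was at the start of the episode above 0.015 m).
It fails at once if the cup is dropped or topples: it moves faster than 0.4 m/s (a fall of about 8 mm) with no finger on it (contact force between cup and the fingers below 0.05 N and linear speed of cup above 0.4 m/s).
It fails at once if the mouse is shifted more than 20 mm (distance of mouse from where it was at the start of the episode above 0.02 m).
It fails at once if the jar is shifted more than 20 mm (distance of jar from where it was at the start of the episode above 0.02 m).
It fails at once if the circuit board is shifted more than 20 mm (distance of board from where it was at the start of the episode above 0.02 m).
It also fails if it takes over 51 s, if anything falls off the work surface, if the arm or the gripper's body presses on something with over 40 N, if the wrist force passes 120 N, or if a joint passes its speed limit or range.

## Robot

A 6-joint arm with a two-finger parallel gripper is mounted at the origin on the work surface. World frame = base frame: x ahead of the robot, y to its left, z up, the work surface at z = 0. Lengths are in mm, angles in rad, forces in N, time in s.
With the tool pointing down it reaches from about 275 to 1000 mm from the base axis. Payload 8.4 kg.
Tool frame: the origin (TCP) lies at the very end of the fingers, on their centre line; the grasp point (between the pads) lies 19 mm behind it; z points along the fingers, y is the line along which they close (so a half turn about z gives the same grasp; the last joint's range is limited). The gripper opens to 85 mm and grips with 20 to 120 N. Pads are 22 mm wide; open, the fingers measure 114 mm over their backs; the gripper's body (76 mm by 85 mm) begins 54 mm behind the grasp point. The pads swing forward as they close: fully open they stand 13 mm farther back than shut.
Start: joints at [-1.291, 0.353, 1.633, -0, 1.155, -0.002], TCP at [173.802, -600.351, 231.281] pointing down, gripper open.
Joint ranges: [-2.63, 2.63], [-0.92, 2.1], [0.06, 2.66], [-1.3, 4.44], [0, 2.69], [-3.02, 3.02]. Speed limits (rad/s): [2.22, 2.22, 2.79, 3.14, 3.14, 3.14].

## Interface

Orientations are given as [roll, pitch, yaw] about the fixed x, y, z axes, in that order (R = Rz(yaw) Ry(pitch) Rx(roll)).
In Python, from rig import telemetry, imaging, r gives the robot as it stands. The module is installed in compiled form; this text tells all that it offers.
- The arm moves only by the tool step_arm, never from a script. Its argument "moves" is a list of rows, each a list of 3 entries, a list of its own where there are three numbers: the turn, a rotation vector about the tool's x, y, z scaled (see below), then the shift along the tool's x, y, z scaled (see below), then the opening, from -1 (shut) to 1 (fully open). A call has 1 to 8 rows; each row is the pose to reach, as a shift and turn from the pose commanded when the call began, along the tool's axes at that moment; what a row does not reach only later rows make up. The controller multiplies each number of a shift by 200 mm and each number of a turn by 45 degrees. A row lasts 1/10 s, in which the tool goes at most 50 mm and 8.59 degrees, less where a joint would pass 70% of its speed; a pose out of reach is approached as far as the arm can. A call with a number of a shift or a turn outside -1 to 1 is refused whole. A call with a gripper value outside its range is refused whole. The fingers move at their own pace and stop on an object; "squeeze" is the grip in N (left out, the last holds). Time passes only in rows, so rows that repeat a pose let the fingers close. It gives the time, the measured TCP pose, the force, the opening and the grip force at its end, in the units of the state.
- telemetry.sense(): the state, without advancing time (a new reading comes with each control period).
- imaging.grab_frame(name): name is "scene" or "top" or "wrist"; returns the picture (400x640x3 uint8, red, green, blue); there is no depth.
- imaging.calibration(name): a dict with "fx", "fy", "cx", "cy" (pixels), "dist_coeffs" ([k1, k2, p1, p2, k3] as OpenCV has them; the pictures are not rectified), "cam_to_world" (4x4, takes a point from camera to world coordinates). Camera axes: x right, y up, looking along -z (the intrinsics and any distortion apply to the point x, -y, -z); pixel columns grow to the right and rows downward; lengths in mm; the calibration is good to about 2 mm. A picture is of the moment at which its call begins: read the wrist's pose just before it. calibration takes no time and is no camera call; for the wrist camera it gives the pose at the moment of the call.
- r.sign_off(): hands the job in; it is judged then, once.
Trained networks look in the newest picture that a camera, given by its name, has taken for a name from the list of things; names that differ only in an ending like _2 or _b are one class to them, and where a whole thing is asked for, a point or a joint stands for the part that bears it (a point fixed in the world has none). Each returns a list of dicts, best first, with "conf" (0 to 1); they miss things now and then, are a little off and sometimes report something else, mostly with a low value. They report only what shows in the picture. A call takes as long as a camera call. They do not tell look-alikes from the thing itself.
- imaging.recognise(camera, name): "extent" ([left, top, width, height] in pixels, round what is visible of it).
- imaging.mark_of(camera, name): "xy" ([column, row] in pixels: a listed point, or the origin of a listed thing).
The state is a dict: "clock": time; "qpos": joint angles; "qvel": joint speeds; "joint_efforts": joint torques, N m; "eef_pos": TCP position; "tcp_rot": TCP orientation; "contact_force": force on the tool from outside, world axes, zero at the start; "wrist_torque": the same for the moment, N m; "opening": opening from 0.0 (shut) to 1.0 (fully open); "grasp_force": force on a finger pad.
Only numpy, scipy, OpenCV 4.12 (cv2) and the standard library are available. Lean on these libraries where they do the work, as an engineer would, in place of code of your own. Each camera call takes 0.05 s, during which the arm holds its last target. There are 200 camera calls.

## Working session

There is one attempt and no reset: what is moved stays moved. The work goes in short steps, Python scripts to look and compute and a tool call to move; the robot and the scene stay as the last step left them, time stands still between calls to the robot, and variables do not carry over. Pictures are saved under pics/ and viewed, at most 10 in all, crops included, and the job is handed in when it is done.

Besides the shell and the picture viewer there is one more tool, called after "Emit:" as name([rows], argument=value, ...), one row to a line, values as JSON. step_arm: Moves the arm, as the interface text tells. Its arguments: {"type":"object","properties":{"moves":{"type":"array"},"squeeze":{"type":"number"}},"required":["moves"]}

```bash
mkdir -p pics; cat > h.py <<'E'
import numpy as np, cv2
from rig import telemetry, imaging, r
def ray(cam,px,C=None):
    C=C or imaging.calibration(cam)
    K=np.array([[C['fx'],0,C['cx']],[0,C['fy'],C['cy']],[0,0,1]])
    u=cv2.undistortPoints(np.array([[px]],float),K,np.array(C['dist_coeffs'],float))[0,0]
    T=np.array(C['cam_to_world']); return T[:3,3],T[:3,:3]@np.array([u[0],-u[1],-1.])
def at(cam,px,z,C=None):
    o,d=ray(cam,px,C); return o+d*(z-o[2])/d[2]
def proj(cam,P,C=None):
    C=C or imaging.calibration(cam)
    K=np.array([[C['fx'],0,C['cx']],[0,C['fy'],C['cy']],[0,0,1]])
    T=np.array(C['cam_to_world']); p=(np.atleast_2d(P)-T[:3,3])@T[:3,:3]; p=p*[1,-1,-1]
    return cv2.projectPoints(p.reshape(-1,1,3),np.zeros(3),np.zeros(3),K,np.array(C['dist_coeffs'],float))[0].reshape(-1,2)
def save(cam,name):
    im=imaging.grab_frame(cam); cv2.imwrite(f'pics/{name}.png',im[:,:,::-1]); return im
E
python3 - <<'E'
from h import *
a=save('top','top1');b=save('scene','scene1')
for c in('top','scene'):
    C=imaging.calibration(c);print(c,np.round(C['cam_to_world'],2).tolist(),C['fx'],C['cx'],C['cy'],C['dist_coeffs'])
    for n in('cup','sample','pad','mouse','jar','board'):
        print(n,[(np.round(d['xy']).tolist(),round(d['conf'],2)) for d in imaging.mark_of(c,n)][:4])
print(telemetry.sense())
E
```

```text
top [[-0.02, 1.0, -0.08, 511.32], [-1.0, -0.02, -0.01, -40.87], [-0.01, 0.08, 1.0, 933.22], [0.0, 0.0, 0.0, 1.0]] 453.19409957784154 317.9662911157554 197.5834041345942 [-0.05623741  0.          0.          0.          0.        ]
cup [([397.0, 227.0], 0.89), ([456.0, 192.0], 0.57)]
sample [([227.0, 214.0], 0.55)]
pad [([219.0, 206.0], 0.6)]
mouse [([301.0, 143.0], 0.76)]
jar [([292.0, 283.0], 0.74)]
board [([307.0, 213.0], 0.77)]
scene [[-0.76, -0.52, 0.4, 1002.9], [0.65, -0.59, 0.47, 463.59], [-0.01, 0.62, 0.79, 893.19], [0.0, 0.0, 0.0, 1.0]] 481.2089429035189 322.2378057646129 200.25609141370708 [-0.1439039  0.         0.         0.         0.       ]
cup [([297.0, 163.0], 0.95), ([246.0, 149.0], 0.95), ([302.0, 120.0], 0.57)]
sample [([393.0, 266.0], 0.48)]
pad [([388.0, 273.0], 0.97)]
mouse [([287.0, 255.0], 0.81)]
jar [([394.0, 194.0], 0.89)]
board [([334.0, 218.0], 0.71)]
{'clock': 0.7, 'qpos': array([-1.29141050e+00,  3.52951925e-01,  1.63339254e+00,  2.56738455e-05,
        1.15520868e+00, -2.36985298e-03]), 'qvel': array([-0.00010781,  0.00144825, -0.00088404, -0.00173545,  0.00018287,
        0.0006828 ]), 'joint_efforts': array([ 2.52570338e-03, -6.05005503e+01, -3.42394745e+01,  5.20832350e-05,
        9.82291713e-04,  3.18195578e-05]), 'eef_pos': array([ 173.80429067, -600.35453928,  231.31421126]), 'tcp_rot': array([ 3.14155309e+00, -2.33951906e-05,  2.81745320e-01]), 'contact_force': array([ 0.10368513, -0.57472448, -0.41197705]), 'wrist_torque': array([-0.0181276 ,  0.00725476, -0.0097185 ]), 'grasp_force': 0.0, 'opening': 0.9969502713574241}
```

View pics/top1.png

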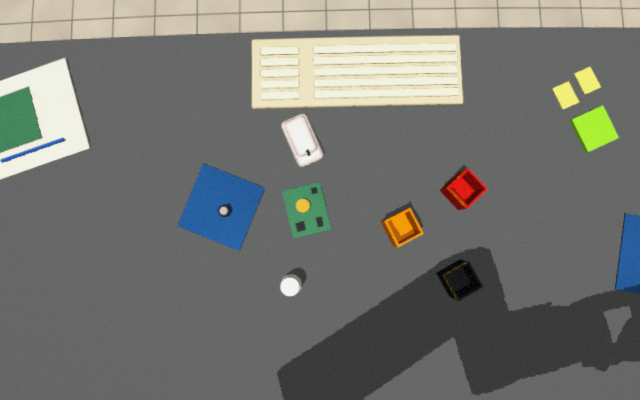

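View pics/scene1.png

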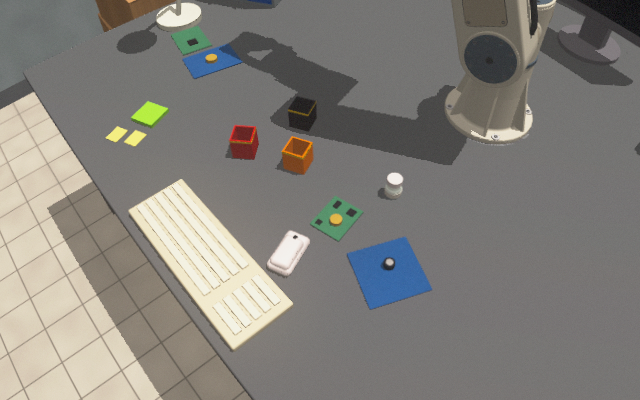

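Top view: the orange cup is at (402,227), with a black cup at (460,280) and a red one at (465,187) nearby. The sample is at (224,211) on the blue pad at (221,206). The scene camera agrees: cup (297,155), sample (389,264). Next I fit poses to the colour silhouettes.

```bash
cat >> h.py <<'E'
from scipy.optimize import minimize
def mask(im,kind,box=None):
    h=cv2.cvtColor(im,cv2.COLOR_RGB2HSV).astype(int);H,S,V=h[...,0],h[...,1],h[...,2]
    m={'orange':(H>=8)&(H<=28)&(S>150)&(V>70),'blue':(H>100)&(H<125)&(S>130)&(V>50)}[kind].astype(np.uint8)
    n,l,st,ce=cv2.connectedComponentsWithStats(cv2.morphologyEx(m,cv2.MORPH_CLOSE,np.ones((5,5))))
    ok=np.ones(n,bool);ok[0]=False
    if box: ok&=(np.abs(ce-np.array(box)).max(1)<40)
    i=max(np.flatnonzero(ok),key=lambda i:st[i,4]); return (l==i).astype(np.uint8)
def fitbox(views,size,x0,z0=0):
    """views: (cam,mask,calib); box of size lx,ly,lz on height z0; x0=x,y,yaw"""
    lx,ly,lz=size
    c=np.array([[sx*lx/2,sy*ly/2,z] for sx in(-1,1) for sy in(-1,1) for z in(z0,z0+lz)])
    def cost(p):
        a=p[2];R=np.array([[np.cos(a),-np.sin(a),0],[np.sin(a),np.cos(a),0],[0,0,1]])
        s=0
        for cam,m,C in views:
            q=proj(cam,c@R.T+[p[0],p[1],0],C);h=cv2.convexHull((q*16).round().astype(np.int32))*1
            big=np.zeros((400*4,640*4),np.uint8);cv2.fillConvexPoly(big,((h/16+.5)*4*16).astype(np.int32),1,shift=4)
            M=cv2.resize(m,None,fx=4,fy=4,interpolation=cv2.INTER_NEAREST)
            s+=(big!=M).sum()/M.sum()
        return s
    best=None
    for a in np.arange(0,np.pi/2,np.pi/8):
        f=minimize(cost,[x0[0],x0[1],a],method='Nelder-Mead',options=dict(initial_simplex=[[x0[0],x0[1],a],[x0[0]+10,x0[1],a],[x0[0],x0[1]+10,a],[x0[0],x0[1],a+.3]],xatol=.05,fatol=1e-4))
        if best is None or f.fun<best.fun: best=f
    return best.x,best.fun
E
python3 - <<'E'
from h import *
t=cv2.imread('pics/top1.png')[:,:,::-1].copy();s=cv2.imread('pics/scene1.png')[:,:,::-1].copy()
Ct,Cs=imaging.calibration('top'),imaging.calibration('scene')
vt=('top',mask(t,'orange',(402,227)),Ct);vs=('scene',mask(s,'orange',(297,155)),Cs)
x0=at('top',(402,227),30)
for n,v in(('top',[vt]),('scene',[vs]),('both',[vt,vs])): print('cup',n,fitbox(v,(56,56,62),x0))
x0=at('top',(221,206),4)
vt=('top',mask(t,'blue',(221,206)),Ct);vs=('scene',mask(s,'blue',(389,273)),Cs)
print('pad',fitbox([vt],(140,140,4),x0),fitbox([vs],(140,140,4),x0))
print('sample', at('top',(224,211),19),at('scene',(389,262),19))
for n,p,z in(('mouse',(302,140),16),('jar',(290,286),55),('board',(307,210),4),('black',(460,280),62),('red',(465,187),62)):print(n,at('top',p,z))
C=imaging.calibration('wrist');print(np.round(C['cam_to_world'],2).tolist(),C['fx'])
E
```

```text
cup top (array([ 5.21592758e+02, -1.96490776e+02,  4.47354091e-01]), np.float64(0.030223880597014925))
cup scene (array([ 521.70560754, -200.96838425,    2.04482747]), np.float64(0.039913019079685745))
cup both (array([ 5.21956024e+02, -1.97598457e+02,  4.55698001e-01]), np.float64(0.14441282644018963))
pad (array([572.252131  , 169.71845729,   1.16933028]), np.float64(0.048343956294104255)) (array([573.29803037, 164.57023393,   1.1684004 ]), np.float64(0.08053981199889411))
sample [561.33670142 158.87290517  19.        ] [565.54927757 157.42344337  19.        ]
mouse [704.14730359  -1.89077321  16.        ]
jar [412.56087484  24.54715193  55.        ]
board [560.68246774  -9.10803189   4.        ]
black [ 417.57557853 -300.5017878    62.        ]
red [ 595.61213579 -317.86132366   62.        ]
[[0.28, 0.92, 0.28, 245.18], [-0.96, 0.27, 0.08, -579.45], [-0.0, -0.29, 0.96, 374.07], [0.0, 0.0, 0.0, 1.0]] 314.4948768402433
```

```bash
cat >> h.py <<'E'
from scipy.spatial.transform import Rotation as Ro
def pose(G,a,t,back=0):
    """grasp point G, azimuth a of tool x, tilt t (deg, + points along a); TCP pose"""
    R=Ro.from_euler('z',a).as_matrix()@np.diag([1,-1,-1.])@np.eye(3)
    R=R@Ro.from_euler('y',t,degrees=True).as_matrix()
    return np.array(G)+R[:,2]*(19-back),R
def plan(*tg,start=None):
    if start is None:
        s=telemetry.sense();p,R=s['eef_pos'],Ro.from_euler('xyz',s['tcp_rot']).as_matrix()
        print('t',s['clock'],'q',np.round(s['qpos'],2),'p',np.round(p,1),'open',round(s['opening'],3))
    else: p,R=start
    for q,Q in tg:
        print('turn',np.round(Ro.from_matrix(R.T@Q).as_rotvec()/np.radians(45),3),'shift',np.round(R.T@(q-p)/200,3),'mm',np.round(q,1))
        p,R=q,Q
E
python3 - <<'E'
from h import *
G=(521.8,-198.5,33);a=.46-np.pi/2
plan(pose((330,-420,230),-.5,0),pose((450,-230,230),a,0),pose(G,a,45,110),pose(G,a,45,0))
E
```

```text
t 0.7 q [-1.29  0.35  1.63  0.    1.16 -0.  ] p [ 173.8 -600.4  231.3] open 0.997
turn [ 0.    -0.     0.995] shift [ 1.001 -0.649  0.102] mm [ 330. -420.  211.]
turn [0.    0.    0.778] shift [ 0.071 -1.121  0.   ] mm [ 450. -230.  211.]
turn [0. 1. 0.] shift [-0.303 -0.392  0.568] mm [ 493.2 -140.8   97.3]
turn [0. 0. 0.] shift [ 0.   -0.    0.55] mm [ 527.8 -210.5   19.6]
```

Emit:
step_arm([
  [[0,0,0.99],[1,-0.65,0.1],1],
  [[0,0,0.99],[1,-0.65,0.1],1],
  [[0,0,0.99],[1,-0.65,0.1],1],
  [[0,0,0.99],[1,-0.65,0.1],1],
  [[0,0,0.99],[1,-0.65,0.1],1],
  [[0,0,0.99],[1,-0.65,0.1],1],
  [[0,0,0.99],[1,-0.65,0.1],1],
], squeeze=40)

```text
clock: 1.4
eef_pos: [330.7, -418.9, 211.4]
tcp_rot: [3.141, -0.0, -0.494]
contact_force: [-0.7, -0.1, -0.1]
opening: 1.001
grasp_force: 0.0
```

Emit:
step_arm([
  [[0,0,0.78],[0.07,-1,0],1],
  [[0,0,0.78],[0.07,-1,0],1],
  [[0,0,0.78],[0.07,-1,0],1],
  [[0,0,0.78],[0.07,-1,0],1],
  [[0,0,0.78],[0.07,-1,0],1],
  [[0,0,0.78],[0.07,-1,0],1],
])

```text
clock: 2.0
eef_pos: [438.3, -249.5, 211.5]
tcp_rot: [-3.141, -0.0, -1.106]
contact_force: [-1.0, -0.1, -0.4]
opening: 1.0
grasp_force: 0.0
```

```bash
python3 - <<'E'
from h import *
G=(521.8,-198.5,33);a=.46-np.pi/2
plan(pose(G,a,45,110),pose(G,a,45,0))
print(telemetry.sense()['tcp_rot'])
E
```

```text
t 2.0 q [-0.52  0.19  1.91  0.    1.05  2.16] p [ 438.3 -249.5  211.5] open 1.0
turn [-0.003  1.     0.005] shift [-0.363 -0.489  0.571] mm [ 493.2 -140.8   97.3]
turn [0. 0. 0.] shift [ 0.   -0.    0.55] mm [ 527.8 -210.5   19.6]
[-3.14096702e+00 -3.20902346e-04 -1.10615070e+00]
```

Emit:
step_arm([
  [[0,0.3,0],[-0.36,-0.49,0],1],
  [[0,0.6,0],[-0.36,-0.49,0.2],1],
  [[0,1,0],[-0.36,-0.49,0.57],1],
  [[0,1,0],[-0.36,-0.49,0.57],1],
  [[0,1,0],[-0.36,-0.49,0.57],1],
  [[0,1,0],[-0.36,-0.49,0.57],1],
  [[0,1,0],[-0.36,-0.49,0.57],1],
  [[0,1,0],[-0.36,-0.49,0.57],1],
])

```text
clock: 2.8
eef_pos: [497.1, -208.2, 185.6]
tcp_rot: [3.122, -0.537, -0.998]
contact_force: [-0.1, 0.2, 0.2]
opening: 0.998
grasp_force: 0.0
```

```bash
python3 - <<'E'
from h import *
G=(521.8,-198.5,33);a=.46-np.pi/2
plan(pose(G,a,45,110),pose(G,a,45,0))
plan(pose(G,a,45,0))
C=imaging.calibration('wrist');im=save('wrist','w1')
for n,v in (('w',[('wrist',mask(im,'orange'),C)]),):print(fitbox(v,(56,56,62),(521.8,-198.5)))
E
```

```text
t 2.8 q [-0.14  0.15  2.16 -0.76  0.62  3.01] p [ 497.1 -208.2  185.6] open 0.998
turn [-0.064  0.315  0.117] shift [-0.478 -0.171  0.226] mm [ 493.2 -140.8   97.3]
turn [0. 0. 0.] shift [ 0.   -0.    0.55] mm [ 527.8 -210.5   19.6]
t 2.8 q [-0.14  0.15  2.16 -0.76  0.62  3.01] p [ 497.1 -208.2  185.6] open 0.998
turn [-0.064  0.315  0.117] shift [-0.345 -0.138  0.758] mm [ 527.8 -210.5   19.6]
(array([ 523.3658435 , -198.50307397,    2.01780434]), np.float64(0.0169890873015873))
```

View pics/w1.png

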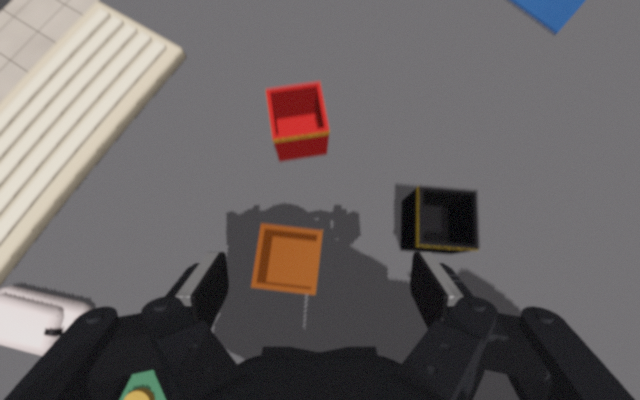

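The wrist view shows the cup at (288,260) between the fingers. The wrist fit gives (523.4, -198.5) with yaw 0.447, which agrees with the other cameras. Joint 6 is at its limit, so I'll take the half-turned grasp.

Emit:
step_arm([
  [[0,0,-1],[0,0,0],1],
  [[0,0,-1],[0,0,0],1],
  [[0,0,-1],[0,0,0],1],
  [[0,0,-1],[0,0,0],1],
  [[0,0,-1],[0,0,0],1],
  [[0,0,-1],[0,0,0],1],
])

```text
clock: 3.45
eef_pos: [497.5, -207.4, 185.5]
tcp_rot: [2.731, -0.356, -0.139]
contact_force: [0.3, 0.8, 0.1]
opening: 0.998
grasp_force: 0.0
```

Emit:
step_arm([
  [[0,0,-1],[0,0,0],1],
  [[0,0,-1],[0,0,0],1],
  [[0,0,-1],[0,0,0],1],
  [[0,0,-1],[0,0,0],1],
  [[0,0,-1],[0,0,0],1],
  [[0,0,-1],[0,0,0],1],
])

```text
clock: 4.05
eef_pos: [497.5, -207.4, 185.5]
tcp_rot: [2.605, 0.018, 0.567]
contact_force: [-0.1, 0.1, 0.7]
opening: 1.002
grasp_force: 0.0
```

Emit:
step_arm([
  [[0,0,-1],[0,0,0],1],
  [[0,0,-1],[0,0,0],1],
  [[0,0,-1],[0,0,0],1],
  [[0,0,-1],[0,0,0],1],
  [[0,0,-1],[0,0,0],1],
  [[0,0,-1],[0,0,0],1],
])

```text
clock: 4.65
eef_pos: [497.5, -207.4, 185.5]
tcp_rot: [2.757, 0.383, 1.282]
contact_force: [-0.1, -0.4, 0.9]
opening: 0.999
grasp_force: 0.0
```

Emit:
step_arm([
  [[0,0,-1],[0,0,0],1],
  [[0,0,-1],[0,0,0],1],
  [[0,0,-1],[0,0,0],1],
  [[0,0,-1],[0,0,0],1],
  [[0,0,-1],[0,0,0],1],
  [[0,0,-1],[0,0,0],1],
])

```text
clock: 5.25
eef_pos: [497.5, -207.4, 185.5]
tcp_rot: [-3.12, 0.536, 2.148]
contact_force: [-0.5, -0.4, 0.2]
opening: 1.003
grasp_force: 0.0
```

```bash
python3 - <<'E'
from h import *
G=(523,-198.5,33);a=.45-np.pi/2+np.pi
plan(pose(G,a,-45,100),pose(G,a,-45,0))
E
```

```text
t 5.25 q [-0.14  0.15  2.16 -0.76  0.62 -0.13] p [ 497.5 -207.4  185.5] open 1.003
turn [ 0.073 -0.316  0.132] shift [0.459 0.173 0.277] mm [ 498.1 -146.9   90.3]
turn [0. 0. 0.] shift [-0.   0.   0.5] mm [ 528.8 -210.6   19.6]
```

Emit:
step_arm([
  [[0.07,-0.2,0.13],[0.3,0.17,0],1],
  [[0.07,-0.316,0.13],[0.46,0.17,0.1],1],
  [[0.07,-0.316,0.13],[0.46,0.17,0.277],1],
  [[0.07,-0.316,0.13],[0.46,0.17,0.277],1],
  [[0.07,-0.316,0.13],[0.46,0.17,0.277],1],
  [[0.07,-0.316,0.13],[0.46,0.17,0.277],1],
  [[0.07,-0.316,0.13],[0.46,0.17,0.277],1],
])

```text
clock: 5.95
eef_pos: [501.3, -137.3, 101.3]
tcp_rot: [-3.125, 0.771, 2.02]
contact_force: [1.0, 0.4, 0.7]
opening: 0.995
grasp_force: 0.0
```

```bash
python3 - <<'E'
from h import *
G=(523,-198.5,33);a=.45-np.pi/2+np.pi
plan(pose(G,a,-45,0))
E
```

```text
t 5.95 q [ 0.19  0.42  2.24 -1.3   0.78  0.86] p [ 501.3 -137.3  101.3] open 0.995
turn [-0.023 -0.019 -0.001] shift [ 0.005 -0.025  0.566] mm [ 528.8 -210.6   19.6]
```

Emit:
step_arm([
  [[0,0,0],[0,-0.02,0.15],1],
  [[0,0,0],[0,-0.025,0.3],1],
  [[-0.023,-0.019,0],[0.005,-0.025,0.45],1],
  [[-0.023,-0.019,0],[0.005,-0.025,0.566],1],
  [[-0.023,-0.019,0],[0.005,-0.025,0.566],1],
  [[-0.023,-0.019,0],[0.005,-0.025,0.566],1],
])

```text
clock: 6.55
eef_pos: [549.1, -182.7, 58.3]
tcp_rot: [-3.078, 0.727, 2.012]
contact_force: [-0.7, -0.2, 1.0]
opening: 1.002
grasp_force: 0.0
```

```bash
python3 - <<'E'
from h import *
G=(523,-198.5,33);a=.45-np.pi/2+np.pi
plan(pose(G,a,-45,0));print(telemetry.sense()['contact_force'])
E
```

```text
t 6.55 q [ 0.07  0.55  2.11 -1.3   0.73  0.77] p [ 549.1 -182.7   58.3] open 1.002
turn [-0.089 -0.074 -0.005] shift [ 0.067 -0.138  0.209] mm [ 528.8 -210.6   19.6]
[-0.70170725 -0.15068163  0.99543556]
```

Joint 4 hits its limit when the tool leans to this side. Instead I'll grip vertically, re-set the cup with its faces square to the radial direction, and do the tilted turns in the radial plane.

Emit:
step_arm([
  [[0,0,0],[0,0,-0.25],1],
  [[0,0,0],[0,0,-0.5],1],
  [[0,0,0],[0,0,-0.7],1],
  [[0,0,0],[0,0,-0.7],1],
])

```text
clock: 6.95
eef_pos: [518.0, -91.4, 165.7]
tcp_rot: [-3.084, 0.728, 2.012]
contact_force: [0.0, 0.2, -0.5]
opening: 0.999
grasp_force: 0.0
```

```bash
python3 - <<'E'
from h import *
G=(523,-198.5,40)
plan(pose(G,1.3,0,130),pose(G,.45,0,130),pose(G,.45,0,0))
E
```

```text
t 6.95 q [ 0.27  0.32  2.11 -0.98  0.93  0.55] p [518.  -91.4 165.7] open 0.999
turn [0.262 0.91  0.839] shift [-0.32  -0.184  0.395] mm [ 523.  -198.5  151. ]
turn [0.    0.    1.082] shift [0. 0. 0.] mm [ 523.  -198.5  151. ]
turn [0. 0. 0.] shift [0.   0.   0.65] mm [ 523.  -198.5   21. ]
```

Emit:
step_arm([
  [[0.26,0.91,0.84],[-0.32,-0.18,0.39],1],
  [[0.26,0.91,0.84],[-0.32,-0.18,0.39],1],
  [[0.26,0.91,0.84],[-0.32,-0.18,0.39],1],
  [[0.26,0.91,0.84],[-0.32,-0.18,0.39],1],
  [[0.26,0.91,0.84],[-0.32,-0.18,0.39],1],
  [[0.26,0.91,0.84],[-0.32,-0.18,0.39],1],
  [[0.26,0.91,0.84],[-0.32,-0.18,0.39],1],
  [[0.26,0.91,0.84],[-0.32,-0.18,0.39],1],
])

```text
clock: 7.75
eef_pos: [521.5, -202.2, 147.8]
tcp_rot: [-3.138, 0.002, 1.292]
contact_force: [0.5, 0.0, -0.6]
opening: 0.997
grasp_force: 0.0
```

Emit:
step_arm([
  [[0,0,1],[0,0,0],1],
  [[0,0,1],[0,0,0],1],
  [[0,0,1],[0,0,0],1],
  [[0,0,1],[0,0,0],1],
  [[0,0,1],[0,0,0],1],
  [[0,0,1],[0,0,0],1],
  [[0,0,1],[0,0,0],1],
])

```text
clock: 8.45
eef_pos: [521.3, -199.6, 147.6]
tcp_rot: [3.141, 0.006, 0.514]
contact_force: [0.6, 0.2, 0.9]
opening: 1.003
grasp_force: 0.0
```

```bash
python3 - <<'E'
from h import *
G=(523,-198.5,40)
plan(pose(G,.45,0,0))
print(telemetry.sense()['tcp_rot'])
C=imaging.calibration('wrist');im=save('wrist','w2')
print(fitbox([('wrist',mask(im,'orange'),C)],(56,56,62),(521.8,-198.5)))
E
```

```text
t 8.45 q [-0.37  0.35  1.85 -0.01  0.95  0.7 ] p [ 521.3 -199.6  147.6] open 1.003
turn [0.001 0.007 0.081] shift [ 0.014 -0.001  0.633] mm [ 523.  -198.5   21. ]
[3.14082442 0.00591312 0.51363827]
(array([ 5.23218025e+02, -1.97659576e+02,  4.23449795e-01]), np.float64(0.18466241231488698))
```

Emit:
step_arm([
  [[0,0.007,0.08],[0.014,0,0.2],1],
  [[0,0.007,0.08],[0.014,0,0.4],1],
  [[0,0.007,0.08],[0.014,0,0.55],1],
  [[0,0.007,0.08],[0.014,0,0.63],1],
  [[0,0.007,0.08],[0.014,0,0.63],1],
  [[0,0.007,0.08],[0.014,0,0.63],0.5],
  [[0,0.007,0.08],[0.014,0,0.63],0],
  [[0,0.007,0.08],[0.014,0,0.63],-0.5],
], squeeze=30)

```text
clock: 9.3
eef_pos: [525.3, -199.2, 23.6]
tcp_rot: [3.14, -0.003, 0.449]
contact_force: [1.0, 0.2, 1.2]
opening: 0.652
grasp_force: 32.6
```

Emit:
step_arm([
  [[0,0,0],[0,0,0],-1],
  [[0,0,0],[0,0,0],-1],
  [[0,0,0],[0,0,0],-1],
  [[0,0,0],[0,0,0],-1],
  [[0,0,0],[0,0,0],-1],
])

```text
clock: 9.8
eef_pos: [525.3, -199.2, 23.6]
tcp_rot: [3.14, -0.003, 0.449]
contact_force: [0.1, 1.8, 7.1]
opening: 0.649
grasp_force: 33.5
```

```bash
python3 - <<'E'
from h import *
s=telemetry.sense();print(s['contact_force'],s['grasp_force'])
rho=-.3
G=(523,-198.5,40);N=520*np.array([np.cos(rho),np.sin(rho),0])
plan(pose((523,-198.5,60),.45,0),pose(N+[0,0,60],rho,0),pose(N+[0,0,40.5],rho,0))
E
```

```text
[0.05017157 1.78473582 7.13513862] 33.46659958362579
t 9.8 q [-0.37  0.53  1.91  0.    0.69  0.75] p [ 525.3 -199.2   23.6] open 0.649
turn [ 0.002 -0.004 -0.001] shift [-0.008 -0.008 -0.087] mm [ 523.  -198.5   41. ]
turn [0.    0.    0.955] shift [-0.021 -0.259  0.   ] mm [ 496.8 -153.7   41. ]
turn [0. 0. 0.] shift [0.    0.    0.097] mm [ 496.8 -153.7   21.5]
```

Emit:
step_arm([
  [[0,0,0],[0,0,-0.1],-1],
  [[0,0,0.3],[0,-0.1,-0.1],-1],
  [[0,0,0.955],[-0.02,-0.26,-0.1],-1],
  [[0,0,0.955],[-0.02,-0.26,-0.1],-1],
  [[0,0,0.955],[-0.02,-0.26,-0.1],-1],
  [[0,0,0.955],[-0.02,-0.26,-0.1],-1],
  [[0,0,0.955],[-0.02,-0.26,-0.1],-1],
  [[0,0,0.955],[-0.02,-0.26,-0.1],-1],
])

```text
clock: 10.6
eef_pos: [498.3, -153.9, 42.5]
tcp_rot: [-3.14, -0.002, -0.297]
contact_force: [-0.2, 0.1, -1.4]
opening: 0.647
grasp_force: 32.6
```

```bash
python3 - <<'E'
from h import *
s=telemetry.sense();print(s['contact_force'],s['grasp_force'],s['tcp_rot'],s['eef_pos'],s['opening'])
E
```

```text
[-0.16806696  0.06730896 -1.37902552] 32.58978009223938 [-3.14013945e+00 -1.82399279e-03 -2.96736094e-01] [ 498.28158979 -153.89186299   42.5169454 ] 0.6473136298428595
```

Emit:
step_arm([
  [[0,0,0],[0,0,0.07],-1],
  [[0,0,0],[0,0,0.092],-1],
  [[0,0,0],[0,0,0.092],-1],
  [[0,0,0],[0,0,0.092],-1],
  [[0,0,0],[0,0,0.092],0.6],
  [[0,0,0],[0,0,0.092],1],
  [[0,0,0],[0,0,0.092],1],
  [[0,0,0],[0,0,0.092],1],
])

```text
clock: 11.4
eef_pos: [498.2, -153.9, 23.8]
tcp_rot: [-3.14, -0.001, -0.301]
contact_force: [0.3, 0.4, -0.4]
opening: 1.004
grasp_force: 0.0
```

Emit:
step_arm([
  [[0,0,0],[0,0,-0.2],1],
  [[0,0,0],[0,0,-0.4],1],
  [[0,0,0],[0,0,-0.6],1],
  [[0,0,0],[0,0,-0.6],1],
])

```text
clock: 11.8
eef_pos: [501.2, -154.9, 148.9]
tcp_rot: [-3.14, -0.01, -0.301]
contact_force: [0.1, -0.4, -0.4]
opening: 0.998
grasp_force: 0.0
```

```bash
python3 - <<'E'
from h import *
s=telemetry.sense();print(s['tcp_rot'])
C=imaging.calibration('wrist');im=save('wrist','w3')
f=fitbox([('wrist',mask(im,'orange'),C)],(56,56,62),(497,-154));print(f)
G=(f[0][0],f[0][1],33);a=-.297
plan(pose(G,a,45,105),pose(G,a,45,0))
E
```

```text
[-3.14011133 -0.01012197 -0.3012165 ]
(array([ 497.00386564, -153.31942467,    1.23241945]), np.float64(0.3759539777983349))
t 11.85 q [-0.3   0.3   1.93  0.    0.91  1.57] p [ 499.8 -154.5  146.5] open 1.004
turn [ 0.     0.991 -0.006] shift [-0.321  0.     0.261] mm [ 438.9 -135.5   93.8]
turn [0. 0. 0.] shift [ 0.    -0.     0.525] mm [ 509.9 -157.3   19.6]
```

View pics/w3.png

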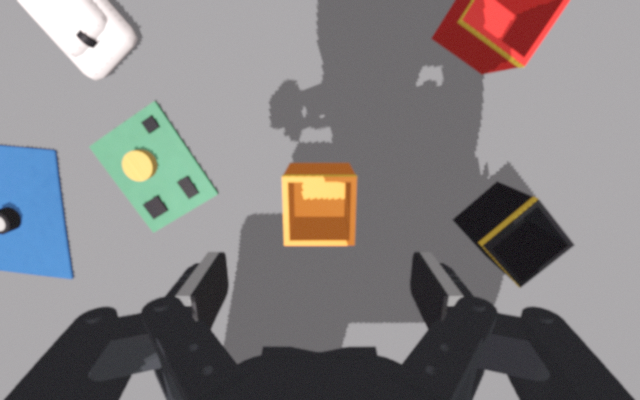

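Wrist view: the cup stands square between the fingers at (320,205), and nothing else has been disturbed.

Emit:
step_arm([
  [[0,0.2,0],[-0.2,0,0],1],
  [[0,0.4,0],[-0.32,0,0.1],1],
  [[0,0.99,0],[-0.32,0,0.26],1],
  [[0,0.99,0],[-0.32,0,0.26],1],
  [[0,0.99,0],[-0.32,0,0.26],1],
  [[0,0.99,0],[-0.32,0,0.26],1],
  [[0,0.99,0],[-0.32,0,0.26],1],
  [[0,0.99,0],[-0.32,0,0.26],1],
])

```text
clock: 12.65
eef_pos: [426.8, -131.0, 187.4]
tcp_rot: [-3.141, -0.712, -0.303]
contact_force: [-0.0, 0.2, 0.6]
opening: 0.998
grasp_force: 0.0
```

```bash
python3 - <<'E'
from h import *
G=(497,-153.4,33);a=-.3
plan(pose(G,a,45,105),pose(G,a,45,0))
plan(pose(G,a,45,0))
E
```

```text
t 12.65 q [-0.3  -0.1   2.53  0.19  0.    1.38] p [ 426.8 -131.   187.4] open 0.998
turn [ 0.001  0.094 -0.002] shift [-0.257  0.003  0.396] mm [ 438.9 -135.4   93.8]
turn [0. 0. 0.] shift [-0.    -0.     0.525] mm [ 509.8 -157.4   19.6]
t 12.65 q [-0.3  -0.1   2.53  0.19  0.    1.38] p [ 426.8 -131.   187.4] open 0.998
turn [ 0.001  0.094 -0.002] shift [-0.219  0.003  0.92 ] mm [ 509.8 -157.4   19.6]
```

```bash
cat > k.py <<'E'
import numpy as np
from scipy.optimize import least_squares
D=np.array([[.353,1.633,1.155,625,231.3],[.19,1.91,1.05,504.3,211.5],[.53,1.91,.69,561.8,23.6],[.30,1.93,.91,523.1,146.5],[-.1,2.53,0,446.4,187.4]])
def fk(p,q2,q3,q5):
    r0,h,A,B,L=p;s=q2+q3
    return np.array([r0+A*np.sin(q2)+B*np.sin(s)+L*np.sin(s+q5),h+A*np.cos(q2)+B*np.cos(s)+L*np.cos(s+q5)])
f=least_squares(lambda p:np.concatenate([fk(p,*d[:3])-d[3:] for d in D]+[(np.array(p)-[0,350,400,400,200])*.001]),[0,350,400,400,200]);P=f.x
if __name__=='__main__':
    print(P,np.round(f.fun[:10],1))
    for t in(45,35,30,20,-45,-60,-70):
        for rr in(500,550,600,650,700):
            for z in(30,90):
                sm=np.pi-np.radians(t);r,h,A,B,L=P
                tr=rr+19*np.sin(np.radians(t));tz=z-19*np.cos(np.radians(t))
                w=np.array([tr-r-L*np.sin(sm),tz-h-L*np.cos(sm)]);d=np.hypot(*w)
                c=(d*d-A*A-B*B)/(2*A*B)
                if abs(c)>1: print(t,rr,z,'out');continue
                q3=np.arccos(c);q2=np.arctan2(w[0],w[1])-np.arctan2(B*np.sin(q3),A+B*np.cos(q3));q5=sm-q2-q3
                ok=-.9<q2<2.05 and .08<q3<2.62 and .03<q5<2.65
                print(t,rr,z,np.round([q2,q3,q5],2),'ok' if ok else 'NO')
E
python3 k.py
```

```text
[-21.9458369  244.20572645 545.21318812 487.82554169 319.00982496] [-11.9   8.7  -4.9   2.8  10.4  -0.6   2.2   0.8   4.1 -11.7]
45 500 30 [ 0.48  2.54 -0.67] NO
45 500 90 [ 0.29  2.53 -0.47] NO
45 550 30 [ 0.51  2.44 -0.59] NO
45 550 90 [ 0.34  2.43 -0.42] NO
45 600 30 [ 0.54  2.33 -0.52] NO
45 600 90 [ 0.4   2.32 -0.36] NO
45 650 30 [ 0.57  2.23 -0.44] NO
45 650 90 [ 0.45  2.22 -0.31] NO
45 700 30 [ 0.62  2.11 -0.37] NO
45 700 90 [ 0.5   2.11 -0.25] NO
35 500 30 [ 0.41  2.46 -0.33] NO
35 500 90 [ 0.25  2.43 -0.15] NO
35 550 30 [ 0.45  2.35 -0.27] NO
35 550 90 [ 0.31  2.33 -0.11] NO
35 600 30 [ 0.49  2.24 -0.21] NO
35 600 90 [ 0.37  2.23 -0.07] NO
35 650 30 [ 0.54  2.13 -0.14] NO
35 650 90 [ 0.43  2.12 -0.02] NO
35 700 30 [ 0.59  2.02 -0.08] NO
35 700 90 [0.49 2.01 0.03] ok
30 500 30 [ 0.39  2.41 -0.18] NO
30 500 90 [ 0.24  2.38 -0.01] NO
30 550 30 [ 0.44  2.3  -0.12] NO
30 550 90 [0.31 2.28 0.03] ok
30 600 30 [ 0.49  2.19 -0.06] NO
30 600 90 [0.37 2.17 0.08] ok
30 650 30 [ 0.54  2.08 -0.  ] NO
30 650 90 [0.43 2.06 0.12] ok
30 700 30 [0.59 1.97 0.06] ok
30 700 90 [0.49 1.95 0.17] ok
[... 530 characters left out ...]
1.   1.08 1.85] ok
-45 700 30 [1.16 0.88 1.89] ok
-45 700 90 [1.1  0.88 1.95] ok
-60 500 30 [0.99 1.42 1.78] ok
-60 500 90 [0.91 1.43 1.85] ok
-60 550 30 [1.06 1.26 1.87] ok
-60 550 90 [0.98 1.27 1.94] ok
-60 600 30 [1.13 1.09 1.97] ok
-60 600 90 [1.06 1.1  2.03] ok
-60 650 30 [1.22 0.88 2.08] ok
-60 650 90 [1.15 0.89 2.14] ok
-60 700 30 [1.34 0.62 2.22] ok
-60 700 90 [1.28 0.63 2.28] ok
-70 500 30 [1.08 1.34 1.94] ok
-70 500 90 [1.   1.36 2.01] ok
-70 550 30 [1.15 1.17 2.04] ok
-70 550 90 [1.07 1.19 2.1 ] ok
-70 600 30 [1.23 0.98 2.15] ok
-70 600 90 [1.16 1.01 2.2 ] ok
-70 650 30 [1.33 0.76 2.28] ok
-70 650 90 [1.26 0.78 2.32] ok
-70 700 30 [1.48 0.42 2.46] ok
-70 700 90 [1.4  0.47 2.49] ok
```

Joint 5 rules out the outward radial tilt. Leaning tangentially by ±45° suits this wrist, and the cup is already square to that plane. So tool x goes to azimuth 1.27.

```bash
python3 - <<'E'
from h import *
G=(497,-153.4,33);a=-.3
plan(pose((470,-145,170),.35,0),pose(G,.35+.75,15,130),pose(G,a+np.pi/2,45,105),pose(G,a+np.pi/2,45,0))
E
```

```text
t 12.65 q [-0.3  -0.1   2.53  0.19  0.    1.38] p [ 426.8 -131.   187.4] open 0.998
turn [ 0.295 -0.874 -0.795] shift [0.053 0.003 0.286] mm [ 470. -145.  151.]
turn [ 0.125  0.318 -0.949] shift [0.007 0.184 0.054] mm [ 484.  -179.   140.2]
turn [ 0.11   0.665 -0.19 ] shift [-0.211  0.052  0.184] mm [ 479.  -211.5   93.8]
turn [0. 0. 0.] shift [0.    0.    0.525] mm [ 501.  -140.6   19.6]
```

Emit:
step_arm([
  [[0.3,-0.87,-0.8],[0.05,0,0.2],1],
  [[0.3,-0.87,-0.8],[0.05,0,0.29],1],
  [[0.3,-0.87,-0.8],[0.05,0,0.29],1],
  [[0.3,-0.87,-0.8],[0.05,0,0.29],1],
  [[0.3,-0.87,-0.8],[0.05,0,0.29],1],
  [[0.3,-0.87,-0.8],[0.05,0,0.29],1],
  [[0.3,-0.87,-0.8],[0.05,0,0.29],1],
  [[0.3,-0.87,-0.8],[0.05,0,0.29],1],
])

```text
clock: 13.45
eef_pos: [473.2, -145.1, 148.9]
tcp_rot: [-3.139, -0.001, 0.358]
contact_force: [0.0, -0.6, 0.3]
opening: 1.001
grasp_force: 0.0
```

```bash
python3 - <<'E'
from h import *
G=(497,-153.4,33);a=-.3
plan(pose(G,.35+.75,15,130),pose(G,a+np.pi/2,45,105))
E
```

```text
t 13.45 q [-0.3   0.26  1.98  0.    0.9   0.91] p [ 473.2 -145.1  148.9] open 1.001
turn [ 0.121  0.316 -0.94 ] shift [-0.009  0.178  0.043] mm [ 484.  -179.   140.2]
turn [ 0.11   0.665 -0.19 ] shift [-0.211  0.052  0.184] mm [ 479.  -211.5   93.8]
```

Emit:
step_arm([
  [[0.12,0.32,-0.94],[0,0.18,0.04],1],
  [[0.12,0.32,-0.94],[0,0.18,0.04],1],
  [[0.12,0.32,-0.94],[0,0.18,0.04],1],
  [[0.12,0.32,-0.94],[0,0.18,0.04],1],
  [[0.12,0.32,-0.94],[0,0.18,0.04],1],
  [[0.12,0.32,-0.94],[0,0.18,0.04],1],
  [[0.12,0.32,-0.94],[0,0.18,0.04],1],
])

```text
clock: 14.15
eef_pos: [482.6, -178.8, 140.7]
tcp_rot: [3.139, -0.266, 1.095]
contact_force: [0.7, -0.5, -0.5]
opening: 1.004
grasp_force: 0.0
```

Emit:
step_arm([
  [[0.11,0.66,-0.19],[-0.21,0.05,0.18],1],
  [[0.11,0.66,-0.19],[-0.21,0.05,0.18],1],
  [[0.11,0.66,-0.19],[-0.21,0.05,0.18],1],
  [[0.11,0.66,-0.19],[-0.21,0.05,0.18],1],
  [[0.11,0.66,-0.19],[-0.21,0.05,0.18],1],
  [[0.11,0.66,-0.19],[-0.21,0.05,0.18],1],
])

```text
clock: 14.75
eef_pos: [478.1, -210.7, 94.9]
tcp_rot: [-3.14, -0.782, 1.264]
contact_force: [0.8, 0.1, -0.6]
opening: 0.997
grasp_force: 0.0
```

```bash
python3 - <<'E'
from h import *
G=(497,-153.4,33);a=-.3
plan(pose(G,a+np.pi/2,45,0))
C=imaging.calibration('wrist');im=save('wrist','w4')
print(fitbox([('wrist',mask(im,'orange'),C)],(56,56,62),(497,-153)))
E
```

```text
t 14.75 q [-0.83  0.62  1.83  0.7   1.24 -0.95] p [ 478.1 -210.7   94.9] open 0.997
turn [ 0.005  0.004 -0.007] shift [-0.004  0.004  0.527] mm [ 501.  -140.6   19.6]
(array([ 496.62912729, -151.9967222 ,    1.27740571]), np.float64(0.018502982848620432))
```

Emit:
step_arm([
  [[0,0,0],[0,0.004,0.2],1],
  [[0,0,0],[0,0.004,0.4],1],
  [[0,0,0],[0,0.004,0.54],1],
  [[0,0,0],[0,0.004,0.54],1],
  [[0,0,0],[0,0.004,0.54],1],
  [[0,0,0],[0,0.004,0.54],0.5],
  [[0,0,0],[0,0.004,0.54],0],
  [[0,0,0],[0,0.004,0.54],-0.5],
], squeeze=30)

```text
clock: 15.6
eef_pos: [503.1, -139.3, 20.9]
tcp_rot: [3.134, -0.784, 1.272]
contact_force: [-1.2, -2.5, 7.0]
opening: 0.647
grasp_force: 31.0
```

Emit:
step_arm([
  [[0,0,0],[0,0,0],-1],
  [[0,0,0],[0,0,0],-1],
  [[0,0,0],[0,0,0],-1],
])

```text
clock: 15.9
eef_pos: [503.1, -139.3, 20.9]
tcp_rot: [3.135, -0.785, 1.272]
contact_force: [-1.0, -0.8, 6.9]
opening: 0.651
grasp_force: 30.9
```

```bash
python3 - <<'E'
from h import *
s=telemetry.sense();R=Ro.from_euler('xyz',s['tcp_rot']).as_matrix();p=s['eef_pos']
print(s['contact_force'],s['tcp_rot'],'grasp pt',p-19*R[:,2])
# cup frame mouth-up: bottom centre, in tool frame
b=np.array([496.6,-152,0]);print('bottom in tool',R.T@(b-p),'axis',R.T@[0,0,1])
plan(pose((496.6,-152,70),1.27,45),pose((496.6,-152,70),1.27,0),pose((496.6,-152,70),1.27,-45),pose((496.6,-152,30),1.27,-45))
E
```

```text
[-1.03074546 -0.8341278   6.85075734] [ 3.13458337 -0.78477286  1.27202714] grasp pt [ 499.06472049 -152.12855993   34.38151174]
bottom in tool [-24.72257038  -2.5608401    4.88339037] axis [ 0.70666449  0.00495937 -0.70753142]
t 15.9 q [-0.71  0.72  1.91  0.83  1.07 -1.03] p [ 503.1 -139.3   20.9] open 0.651
turn [0.007 0.001 0.002] shift [ 0.124 -0.012 -0.128] mm [ 500.6 -139.2   56.6]
turn [ 0. -1. -0.] shift [-0.067  0.    -0.028] mm [ 496.6 -152.    51. ]
turn [ 0. -1.  0.] shift [-0.067  0.    -0.028] mm [ 492.6 -164.8   56.6]
turn [0. 0. 0.] shift [0.141 0.    0.141] mm [ 492.6 -164.8   16.6]
```

Emit:
step_arm([
  [[0,0,0],[0.06,0,-0.06],-1],
  [[0,0,0],[0.124,0,-0.128],-1],
  [[0,-0.3,0],[0.11,0,-0.14],-1],
  [[0,-0.6,0],[0.08,0,-0.15],-1],
  [[0,-1,0],[0.057,0,-0.156],-1],
  [[0,-1,0],[0.057,0,-0.156],-1],
  [[0,-1,0],[0.057,0,-0.156],-1],
  [[0,-1,0],[0.057,0,-0.156],-1],
])

```text
clock: 16.7
eef_pos: [499.5, -151.6, 51.3]
tcp_rot: [3.134, 0.005, 1.269]
contact_force: [-0.2, 0.6, -1.5]
opening: 0.654
grasp_force: 31.8
```

Emit:
step_arm([
  [[0,-0.2,0],[0,0,-0.03],-1],
  [[0,-0.4,0],[-0.02,0,-0.03],-1],
  [[0,-0.7,0],[-0.05,0,-0.03],-1],
  [[0,-1,0],[-0.067,0,-0.028],-1],
  [[0,-1,0],[-0.067,0,-0.028],-1],
  [[0,-1,0],[-0.067,0,-0.028],-1],
  [[0,-1,0],[-0.067,0,-0.028],-1],
])

```text
clock: 17.4
eef_pos: [494.7, -163.3, 54.3]
tcp_rot: [3.138, 0.787, 1.268]
contact_force: [0.4, 0.5, -1.9]
opening: 0.651
grasp_force: 31.8
```

```bash
cat >> h.py <<'E'
def tool():
    s=telemetry.sense();return s['eef_pos'],Ro.from_euler('xyz',s['tcp_rot']).as_matrix()
E
python3 - <<'E'
from h import *
p,R=tool();b=p+R@[-24.7,-2.6,4.9];ax=R@[.707,.005,-.7075]
print(telemetry.sense()['tcp_rot'],'bottom',b,'axis',ax,'drop',b[2]-28)
print('down in tool per mm/200',R.T@[0,0,-1]/200)
save('scene','s2')
cv2.imwrite('pics/s2c.png',cv2.resize(cv2.imread('pics/s2.png')[80:230,180:420],None,fx=3,fy=3))
E
```

```text
[3.13848018 0.78737294 1.26785117] bottom [ 485.9679372  -182.50852413   68.33925825] axis [ 0.30106564  0.95382762 -0.00161306] drop 40.339258253048854
down in tool per mm/200 [ 3.54250890e-03 -1.09824982e-05  3.52852803e-03]
```

View pics/s2c.png

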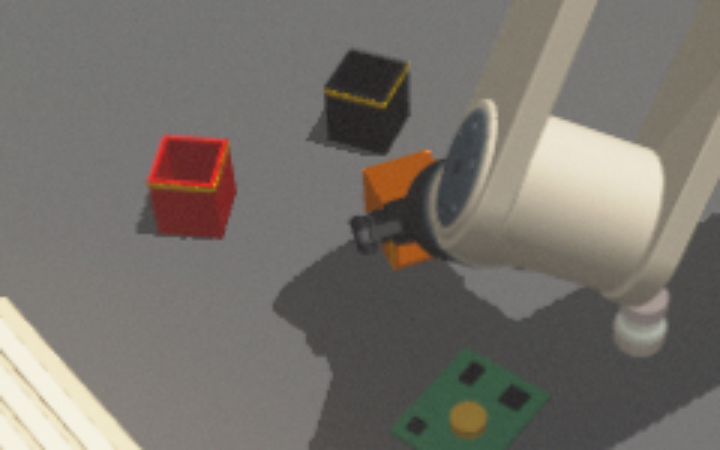

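The crop shows the cup held on its side at (400,210), with the board and jar clear. Now I lower it.

Emit:
step_arm([
  [[0,0,0],[0.07,0,0.07],-1],
  [[0,0,0],[0.12,0,0.12],-1],
  [[0,0,0],[0.134,0,0.134],-1],
  [[0,0,0],[0.134,0,0.134],-1],
  [[0,0,0],[0.134,0,0.134],-1],
])

```text
clock: 17.95
eef_pos: [494.6, -164.9, 18.1]
tcp_rot: [3.136, 0.786, 1.263]
contact_force: [-0.4, 0.0, -1.0]
opening: 0.655
grasp_force: 31.8
```

```bash
python3 - <<'E'
from h import *
p,R=tool();b=p+R@[-24.7,-2.6,4.9];print(telemetry.sense()['contact_force'],p,b)
E
```

```text
[-0.42744732  0.02665578 -0.99173155] [ 494.60737991 -164.90398398   18.1253382 ] [ 485.82195301 -184.08169703   32.12146611]
```

Emit:
step_arm([
  [[0,0,0],[0.008,0,0.008],-1],
  [[0,0,0],[0.008,0,0.008],-1],
])

```text
clock: 18.15
eef_pos: [494.7, -164.5, 15.5]
tcp_rot: [3.136, 0.786, 1.264]
contact_force: [0.0, 0.5, -1.0]
opening: 0.651
grasp_force: 31.8
```

Emit:
step_arm([
  [[0,0,0],[0.004,0,0.004],-1],
  [[0,0,0],[0.004,0,0.004],-1],
])

```text
clock: 18.35
eef_pos: [494.6, -164.5, 14.2]
tcp_rot: [3.137, 0.786, 1.265]
contact_force: [-0.1, 0.2, -1.6]
opening: 0.651
grasp_force: 31.8
```

Emit:
step_arm([
  [[0,0,0],[0.003,0,0.003],-1],
  [[0,0,0],[0.003,0,0.003],-1],
])

```text
clock: 18.55
eef_pos: [494.6, -164.5, 13.7]
tcp_rot: [3.136, 0.787, 1.265]
contact_force: [-0.4, 2.5, 3.8]
opening: 0.652
grasp_force: 32.1
```

Emit:
step_arm([
  [[0,0,0],[0,0,0],0.6],
  [[0,0,0],[0,0,0],1],
  [[0,0,0],[0,0,0],1],
  [[0,0,0],[0,0,0],1],
  [[0,0,0],[0,0,-0.2],1],
  [[0,0,0],[0,0,-0.4],1],
  [[0,0,0],[0,0,-0.6],1],
  [[0,0,0],[0,0,-0.6],1],
])

```text
clock: 19.35
eef_pos: [523.0, -80.5, 101.1]
tcp_rot: [3.128, 0.782, 1.261]
contact_force: [0.2, -0.5, -0.0]
opening: 1.0
grasp_force: 0.0
```

```bash
python3 - <<'E'
from h import *
C=imaging.calibration('wrist');im=save('wrist','w5')
print(fitbox([('wrist',mask(im,'orange'),C)],(62,56,56),(495,-154)))
G=(495,-154,30);a=1.265
plan(pose(G,a,0,130),pose(G,a,45,105))
E
```

```text
(array([ 497.47733804, -154.62401357,    1.25125178]), np.float64(0.041916277030976036))
t 19.4 q [ 0.25  0.62  1.81 -0.69  1.27  0.95] p [521.4 -81.9  99.5] open 1.002
turn [0.011 0.998 0.003] shift [-0.418 -0.018  0.123] mm [ 495. -154.  141.]
turn [-0.  1. -0.] shift [-0.304  0.     0.251] mm [ 476.7 -212.    90.8]
```

Emit:
step_arm([
  [[0,0.2,0],[-0.2,-0.01,-0.05],1],
  [[0.01,0.5,0],[-0.42,-0.01,0],1],
  [[0.01,1,0],[-0.42,-0.01,0.12],1],
  [[0.01,1,0],[-0.42,-0.01,0.12],1],
  [[0.01,1,0],[-0.42,-0.01,0.12],1],
  [[0.01,1,0],[-0.42,-0.01,0.12],1],
  [[0.01,1,0],[-0.42,-0.01,0.12],1],
])

```text
clock: 20.1
eef_pos: [492.9, -157.7, 139.7]
tcp_rot: [-3.136, 0.001, 1.261]
contact_force: [-0.9, -0.2, 1.0]
opening: 0.999
grasp_force: 0.0
```

Emit:
step_arm([
  [[0,0.3,0],[-0.2,0,0],1],
  [[0,0.6,0],[-0.3,0,0.1],1],
  [[0,1,0],[-0.3,0,0.25],1],
  [[0,1,0],[-0.3,0,0.25],1],
  [[0,1,0],[-0.3,0,0.25],1],
  [[0,1,0],[-0.3,0,0.25],1],
  [[0,1,0],[-0.3,0,0.25],1],
])

```text
clock: 20.8
eef_pos: [474.6, -212.8, 87.7]
tcp_rot: [-3.127, -0.787, 1.253]
contact_force: [0.5, 0.5, -0.1]
opening: 0.993
grasp_force: 0.0
```

```bash
python3 - <<'E'
from h import *
C=imaging.calibration('wrist');im=save('wrist','w6')
f=fitbox([('wrist',mask(im,'orange'),C)],(62,56,56),(496,-154.5));print(f)
x=f[0];plan(pose((x[0],x[1],30),x[2],45,0))
E
```

```text
(array([ 498.85003323, -153.35187699,    1.26855867]), np.float64(0.023885067014589017))
t 20.85 q [-0.83  0.63  1.83  0.7   1.24 -0.95] p [ 475.1 -212.5   88.5] open 1.007
turn [-0.005  0.002 -0.012] shift [0.019 0.027 0.526] mm [ 502.8 -140.5   16.6]
```

View pics/w6.png

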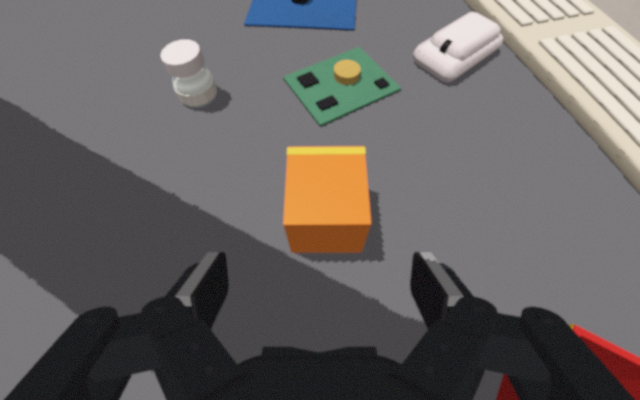

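The wrist view shows the cup lying with its yellow mouth edge pointing away, at (327,200), between the fingers.

Emit:
step_arm([
  [[0,0,-0.01],[0.02,0.025,0.2],1],
  [[0,0,-0.01],[0.02,0.025,0.4],1],
  [[0,0,-0.01],[0.02,0.025,0.53],1],
  [[0,0,-0.01],[0.02,0.025,0.53],1],
  [[0,0,-0.01],[0.02,0.025,0.53],1],
  [[0,0,-0.01],[0.02,0.025,0.53],0.5],
  [[0,0,-0.01],[0.02,0.025,0.53],0],
  [[0,0,-0.01],[0.02,0.025,0.53],-0.5],
], squeeze=30)

```text
clock: 21.65
eef_pos: [504.8, -141.2, 19.4]
tcp_rot: [3.136, -0.784, 1.274]
contact_force: [-1.4, -1.9, 5.4]
opening: 0.649
grasp_force: 29.3
```

Emit:
step_arm([
  [[0,0,0],[0,0,0],-1],
  [[0,0,0],[0,0,0],-1],
  [[0,0,0],[0,0,0],-1],
])

```text
clock: 21.95
eef_pos: [504.9, -141.1, 19.4]
tcp_rot: [3.137, -0.785, 1.273]
contact_force: [-2.7, -3.8, 6.9]
opening: 0.651
grasp_force: 29.5
```

```bash
python3 - <<'E'
from h import *
p,R=tool();s=telemetry.sense();print(s['contact_force'],p-19*R[:,2])
c=np.array([498.7,-153.4,28]);a=s['tcp_rot'][2];ax=np.array([np.cos(a),np.sin(a),0])
rim=c+31*ax;rim_t=R.T@(rim-p);ax_t=R.T@ax;print('rim_t',rim_t,'ax_t',ax_t)
G=p-19*R[:,2]+[0,0,100];A=a
plan((p+[0,0,100],R),pose(G,A,0),pose(G,A,-45))
E
```

```text
[-2.73433505 -3.79114401  6.9467741 ] [ 500.83411268 -153.94255041   32.81006129]
rim_t [18.46323564 -2.32332431  6.22046859] ax_t [ 0.70765863 -0.00347083  0.70654597]
t 21.95 q [-0.71  0.72  1.9   0.83  1.08 -1.03] p [ 504.9 -141.1   19.4] open 0.651
turn [0. 0. 0.] shift [ 0.353  0.002 -0.354] mm [ 504.9 -141.1  119.4]
turn [ 0.006 -0.999 -0.002] shift [-0.067 -0.    -0.028] mm [ 500.8 -153.9  113.8]
turn [-0. -1.  0.] shift [-0.067  0.    -0.028] mm [ 496.9 -166.8  119.4]
```

Emit:
step_arm([
  [[0,0,0],[0.08,0,-0.08],-1],
  [[0,0,0],[0.2,0,-0.2],-1],
  [[0,-0.2,0],[0.35,0,-0.35],-1],
  [[0,-0.5,0],[0.33,0,-0.36],-1],
  [[0,-1,0],[0.286,0,-0.382],-1],
  [[0,-1,0],[0.286,0,-0.382],-1],
  [[0,-1,0],[0.286,0,-0.382],-1],
  [[0,-1,0],[0.286,0,-0.382],-1],
])

```text
clock: 22.75
eef_pos: [501.2, -152.1, 114.2]
tcp_rot: [3.136, 0.006, 1.272]
contact_force: [-0.3, 0.4, -1.6]
opening: 0.655
grasp_force: 30.0
```

Emit:
step_arm([
  [[0,-0.2,0],[0,0,-0.03],-1],
  [[0,-0.4,0],[-0.02,0,-0.03],-1],
  [[0,-0.7,0],[-0.05,0,-0.03],-1],
  [[0,-1,0],[-0.067,0,-0.028],-1],
  [[0,-1,0],[-0.067,0,-0.028],-1],
  [[0,-1,0],[-0.067,0,-0.028],-1],
  [[0,-1,0],[-0.067,0,-0.028],-1],
  [[0,-1,0],[-0.067,0,-0.028],-1],
])

```text
clock: 23.55
eef_pos: [496.1, -166.0, 118.5]
tcp_rot: [3.14, 0.783, 1.269]
contact_force: [-0.2, -1.0, -1.1]
opening: 0.655
grasp_force: 30.1
```

```bash
cat > near.py <<'E'
from h import *
p,R=tool();a0=telemetry.sense()['tcp_rot'][2]
rt=np.array([18.5,0,6.2]);rim=p+R@rt;ax=R@[.7077,-.0035,.7066]
print('rot',telemetry.sense()['tcp_rot'],'rim',rim,'ax',ax)
# sample in tool pose with tilt -45, azimuth A=rho+pi/2 so the arm plane is suited
S=np.array([563.4,158.2])
A=np.arctan2(S[1],S[0])+np.pi/2
_,Q=pose((0,0,0),A,-45)
tg=lambda h:(np.array([S[0],S[1],4+h])-Q@rt,Q)
E
python3 - <<'E'
from near import *
plan(tg(80))
w=imaging.calibration('wrist');print(w['cam_to_world'])
E
```

```text
rot [3.13966261 0.78323979 1.26869528] rim [ 498.6904192  -157.70737774  101.03886138] ax [-0.00116699  0.00343526 -1.00006097]
t 23.55 q [ 0.11  0.55  1.89 -0.77  1.2   0.89] p [ 496.1 -166.   118.5] open 0.655
turn [-0.515 -0.002 -0.519] shift [ 1.202 -0.135 -1.077] mm [565.8 149.8 101.5]
[[ 9.55161822e-01  1.41626925e-01  2.60014821e-01  5.41966488e+02]
 [-2.96082588e-01  4.53925870e-01  8.40408475e-01 -1.96949172e+01]
 [ 9.97014213e-04 -8.79711952e-01  4.75505928e-01  1.67782022e+02]
 [ 0.00000000e+00  0.00000000e+00  0.00000000e+00  1.00000000e+00]]
```

Emit:
step_arm([
  [[-0.1,0,-0.1],[0.15,-0.02,-0.15],-1],
  [[-0.2,0,-0.2],[0.3,-0.03,-0.3],-1],
  [[-0.3,0,-0.3],[0.45,-0.05,-0.43],-1],
  [[-0.4,0,-0.4],[0.6,-0.06,-0.56],-1],
  [[-0.515,0,-0.52],[0.75,-0.07,-0.7],-1],
  [[-0.515,0,-0.52],[0.87,-0.09,-0.8],-1],
  [[-0.515,0,-0.52],[0.87,-0.09,-0.8],-1],
  [[-0.515,0,-0.52],[0.87,-0.09,-0.8],-1],
])

```text
clock: 24.35
eef_pos: [549.2, 64.6, 109.3]
tcp_rot: [3.141, 0.785, 1.844]
contact_force: [-0.0, 0.9, -1.3]
opening: 0.651
grasp_force: 30.7
```

```bash
python3 - <<'E'
from near import *
plan(tg(70))
E
```

```text
rot [3.14147055 0.78452888 1.84436313] rim [546.88589573  73.02419535  91.83289437] ax [-3.73170545e-03  6.63333002e-04 -1.00006037e+00]
t 24.35 q [ 0.55  0.56  1.9  -0.85  1.12  0.84] p [549.2  64.6 109.3] open 0.651
turn [-0.    -0.001 -0.   ] shift [ 0.337  0.195 -0.211] mm [565.8 149.8  91.5]
```

```bash
cat > smp.py <<'E'
from h import *
def cyl(views,x0):
    th=np.linspace(0,2*np.pi,24,endpoint=False);c=np.array([[12.5*np.cos(t),12.5*np.sin(t),z] for t in th for z in(4,19)])
    def cost(p):
        s=0
        for cam,m,C in views:
            q=proj(cam,c+[p[0],p[1],0],C);h=cv2.convexHull(q.astype(np.float32))
            big=np.zeros((3200,5120),np.uint8);cv2.fillConvexPoly(big,((h+.5)*8*16).astype(np.int32),1,shift=4)
            s+=(big!=cv2.resize(m,None,fx=8,fy=8,interpolation=cv2.INTER_NEAREST)).sum()/64/m.sum()
        return s
    f=minimize(cost,x0,method='Nelder-Mead',options=dict(initial_simplex=[x0,[x0[0]+6,x0[1]],[x0[0],x0[1]+6]],xatol=.05,fatol=1e-4));return f.x,f.fun
def smask(im,c):
    h=cv2.cvtColor(im,cv2.COLOR_RGB2HSV).astype(int);b=(h[...,1]<150)|(h[...,2]<40)
    m=np.zeros(b.shape,np.uint8);y,x=c[1],c[0];m[y-16:y+16,x-16:x+16]=b[y-16:y+16,x-16:x+16]
    n,l,st,_=cv2.connectedComponentsWithStats(m);i=1+np.argmax(st[1:,4]);print('area',st[i]);return (l==i).astype(np.uint8)
E
python3 - <<'E'
from near import *
from smp import *
im={c:save(c,c+'7') for c in('top','scene')};C={c:imaging.calibration(c) for c in im}
for c,px,s0 in(('top',(224,211),'top1'),('scene',(389,264),'scene1')):
    i0=cv2.imread(f'pics/{s0}.png')[:,:,::-1].copy()
    print(c,'sample',cyl([(c,smask(i0,px),C[c])],[563.,158.]))
cc=rim+[0,0,31];a=telemetry.sense()['tcp_rot'][2]
for c in im:
    q=proj(c,np.array([rim,rim+[0,0,62]]),C[c]);print(c,'expected rim/bottom px',q)
    try:print(fitbox([(c,mask(im[c],'orange',q.mean(0)),C[c])],(56,56,62),rim[:2],rim[2]))
    except Exception as e:print(e)
A=im['top'][130:290,150:350];B=im['scene'][160:320,300:500]
cv2.imwrite('pics/c7.png',cv2.resize(np.hstack([A,B]),None,fx=2,fy=2,interpolation=2)[:,:,::-1])
E
```

```text
rot [3.14147055 0.78452888 1.84436313] rim [546.88589573  73.02419535  91.83289437] ax [-3.73170545e-03  6.63333002e-04 -1.00006037e+00]
area [218 205  13  12 121]
top sample (array([563.21699563, 161.04972909]), np.float64(0.14359504132231404))
area [380 257  15  14 150]
scene sample (array([565.23147842, 155.79439112]), np.float64(0.12947916666666667))
top expected rim/bottom px [[261.37624331 215.84998913]
 [256.5094657  214.42965944]]
The truth value of an array with more than one element is ambiguous. Use a.any() or a.all()
scene expected rim/bottom px [[369.6877846  212.4764395 ]
 [371.76796065 193.73450529]]
The truth value of an array with more than one element is ambiguous. Use a.any() or a.all()
```

View pics/c7.png

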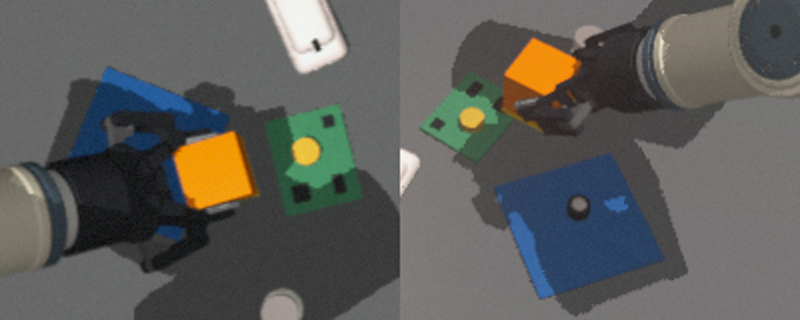

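Left half (top view): the bright cup bottom is centred near (214,171), and the sample is hidden. Right half (scene view): the cup bottom is centred near (541,71) and the sample is at (578,207). Next I check camera bias against the arm's kinematics at the cup bottom.

```bash
python3 - <<'E'
from near import *
z=rim[2]+62;e=rim-62*ax*1
t=cv2.imread('pics/top7.png')[:,:,::-1].copy();h=cv2.cvtColor(t,cv2.COLOR_RGB2HSV)
m=((h[...,0]>8)&(h[...,0]<22)&(h[...,1]>150)&(h[...,2]>215)).astype(np.uint8);m[:190]=0;m[245:]=0;m[:,:232]=0;m[:,280:]=0
print('area',m.sum(),'FK bottom',e)
print('top face',fitbox([('top',m,imaging.calibration('top'))],(56,56,.01),e[:2],z))
for n,px in(('cA',(502,75)),('cC',(580,68)),('cB',(536,38))): 
    print(n,at('scene',((px[0]-400)/2+300,px[1]/2+160),z))
E
```

```text
rot [-3.14014609  0.78546121  1.84428166] rim [546.37204023  71.92092727  91.56985598] ax [-4.54823233e-03 -5.29229278e-04 -1.00005707e+00]
area 975 FK bottom [546.65403063  71.95373949 153.57339402]
top face (array([5.45954361e+02, 7.48444133e+01, 2.65708483e-01]), np.float64(0.08993589743589743))
cA [583.93326453  52.70960452 153.56985598]
cC [520.14212273  97.19961045 153.56985598]
cB [525.58959385  40.56066465 153.56985598]
```

```bash
sed -i 's/563.4,158.2/563,157/' near.py; python3 - <<'E'
from near import *
plan(tg(50))
E
```

```text
rot [-3.14014609  0.78546121  1.84428166] rim [546.37204023  71.92092727  91.56985598] ax [-4.54823233e-03 -5.29229278e-04 -1.00005707e+00]
t 24.45 q [ 0.55  0.57  1.9  -0.85  1.13  0.84] p [548.7  63.6 109. ] open 0.652
turn [-0.     0.     0.001] shift [ 0.407  0.195 -0.141] mm [565.3 148.6  71.5]
```

Emit:
step_arm([
  [[0,0,0],[0.13,0.07,-0.1],-1],
  [[0,0,0],[0.26,0.14,-0.18],-1],
  [[0,0,0],[0.38,0.195,-0.17],-1],
  [[0,0,0],[0.407,0.195,-0.141],-1],
  [[0,0,0],[0.407,0.195,-0.141],-1],
  [[0,0,0],[0.407,0.195,-0.141],-1],
])

```text
clock: 25.05
eef_pos: [564.9, 148.4, 71.0]
tcp_rot: [-3.138, 0.787, 1.846]
contact_force: [-0.0, 0.2, -0.3]
opening: 0.654
grasp_force: 30.7
```

```bash
python3 - <<'E'
from near import *
plan(tg(24),tg(10),tg(1))
A=save('wrist','w8');B=save('scene','s8')[200:330,320:460]
cv2.imwrite('pics/c8.png',np.hstack([cv2.resize(A,None,fx=.6,fy=.6),cv2.resize(B,(258,240))])[:,:,::-1])
q=proj('scene',np.array([[563,157,4],rim,rim+[0,0,62]]));print(q,(q-[320,200])*[258/140,240/130]+[384,0])
E
```

```text
rot [-3.1379295   0.78698482  1.84646237] rim [562.53708708 156.77141287  53.51672864] ax [-0.00564168 -0.0024236  -1.0000487 ]
t 25.05 q [ 0.65  0.69  1.77 -0.79  1.18  0.88] p [564.9 148.4  71. ] open 0.654
turn [-0.001  0.002  0.003] shift [0.091 0.003 0.09 ] mm [565.3 148.6  45.5]
turn [0. 0. 0.] shift [0.049 0.    0.049] mm [565.3 148.6  31.5]
turn [0. 0. 0.] shift [0.032 0.    0.032] mm [565.3 148.6  22.5]
[[388.98817655 264.79502087]
 [391.49125322 252.30834729]
 [394.7991852  235.4269091 ]] [[511.13535393 119.621577  ]
 [515.74816666  96.56925654]
 [521.84421273  65.40352449]]
```

View pics/c8.png

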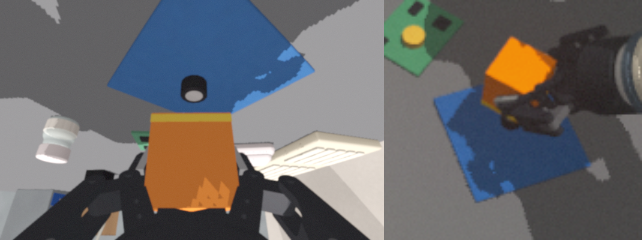

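The wrist view (left) shows the sample at (193,88), just past the cup's yellow rim, which runs from (150,114) to (232,114). Both are in one picture, so I measure them relative to each other.

```bash
python3 - <<'E'
from near import *
from smp import *
im=cv2.imread('pics/w8.png')[:,:,::-1].copy();C=imaging.calibration('wrist')
h=cv2.cvtColor(im,cv2.COLOR_RGB2HSV).astype(int)
b=((h[...,1]<150)|(h[...,2]<40)).astype(np.uint8);m=np.zeros_like(b);m[118:178,290:356]=b[118:178,290:356]
n,l,st,_=cv2.connectedComponentsWithStats(m);i=1+np.argmax(st[1:,4]);m=(l==i).astype(np.uint8);print(st[i])
f=cyl([('wrist',m,C)],[563.,157.]);print('sample',f)
s=f[0];print('proj sample base/top',proj('wrist',np.array([[*s,4],[*s,19]]),C))
a=telemetry.sense()['tcp_rot'][2]
X=np.array([np.cos(a),np.sin(a),0]);Y=np.array([-np.sin(a),np.cos(a),0])
print('rim corners FK',[np.round(proj('wrist',rim+28*i*X+28*j*Y,C)[0],1).tolist() for i,j in((1,1),(1,-1))], 'bottom', [np.round(proj('wrist',rim+[0,0,62]+28*i*X+28*j*Y,C)[0],1).tolist() for i,j in((1,1),(1,-1))])
y=((h[...,0]>20)&(h[...,0]<32)&(h[...,1]>150)&(h[...,2]>100))
o=((h[...,0]>5)&(h[...,0]<32)&(h[...,1]>150)&(h[...,2]>100))
for r_ in(190,194,198,202,230,260):
    c=np.flatnonzero(o[r_,200:440])+200;print(r_,c.min() if len(c) else None,c.max() if len(c) else None)
print('top row col320',[np.flatnonzero(y[170:230,c]).min()+170 for c in(270,320,370)])
E
```

```text
rot [-3.13975963  0.78640549  1.84550867] rim [562.91862413 157.40480431  53.94219667] ax [-0.00455459 -0.00151658 -1.00005603]
[ 299  124   49   50 1886]
sample (array([565.6050261 , 158.76529653]), np.float64(0.04122481442205726))
proj sample base/top [[322.67739589 138.60145687]
 [322.80682233 159.91092235]]
rim corners FK [[251.3, 190.1], [382.5, 190.2]] bottom [[233.4, 349.7], [399.1, 349.9]]
190 253 383
194 252 384
198 252 384
202 252 384
230 248 387
260 246 391
top row col320 [np.int64(191), np.int64(190), np.int64(190)]
```

```bash
sed -i 's/S=np.array(\[563,157\])/S=np.array([565.4,158.6])/' near.py; python3 - <<'E'
from near import *
plan(tg(30),tg(5))
E
```

```text
rot [-3.13975963  0.78640549  1.84550867] rim [562.91862413 157.40480431  53.94219667] ax [-0.00455459 -0.00151658 -1.00005603]
t 25.15 q [ 0.65  0.69  1.76 -0.79  1.18  0.88] p [565.3 149.1  71.4] open 0.653
turn [-0.001  0.001  0.001] shift [0.072 0.014 0.069] mm [567.7 150.2  51.5]
turn [0. 0. 0.] shift [0.088 0.    0.088] mm [567.7 150.2  26.5]
```

Emit:
step_arm([
  [[0,0,0],[0.04,0.014,0.035],-1],
  [[0,0,0],[0.072,0.014,0.069],-1],
  [[0,0,0],[0.072,0.014,0.069],-1],
  [[0,0,0],[0.072,0.014,0.069],-1],
])

```text
clock: 25.55
eef_pos: [567.6, 151.2, 50.3]
tcp_rot: [-3.138, 0.787, 1.848]
contact_force: [0.2, 1.1, -1.3]
opening: 0.65
grasp_force: 30.6
```

Emit:
step_arm([
  [[0,0,0],[0.02,0,0.02],-1],
  [[0,0,0],[0.04,0,0.04],-1],
  [[0,0,0],[0.05,0,0.05],-1],
  [[0,0,0],[0.05,0,0.05],-1],
])

```text
clock: 25.95
eef_pos: [567.6, 151.3, 36.1]
tcp_rot: [-3.139, 0.787, 1.848]
contact_force: [0.1, 0.4, -2.0]
opening: 0.651
grasp_force: 30.7
```

```bash
python3 - <<'E'
from near import *
print(telemetry.sense()['contact_force']);plan(tg(5),tg(0))
E
```

```text
rot [-3.13851505  0.78651154  1.84781519] rim [565.23239811 159.6344208   18.60865452] ax [-0.00536921 -0.00186517 -1.0000514 ]
[ 0.09606961  0.37504853 -1.99406149]
t 25.95 q [ 0.65  0.75  1.76 -0.81  1.15  0.92] p [567.6 151.3  36.1] open 0.651
turn [-0.001  0.001  0.003] shift [ 0.03  -0.001  0.038] mm [567.7 150.2  26.5]
turn [0. 0. 0.] shift [0.018 0.    0.018] mm [567.7 150.2  21.5]
```

Emit:
step_arm([
  [[0,0,0],[0.015,0,0.018],-1],
  [[0,0,0],[0.032,0,0.038],-1],
  [[0,0,0],[0.042,0,0.046],-1],
  [[0,0,0],[0.042,0,0.046],-1],
])

```text
clock: 26.35
eef_pos: [567.8, 150.7, 23.7]
tcp_rot: [-3.139, 0.786, 1.848]
contact_force: [0.3, -0.0, -1.5]
opening: 0.654
grasp_force: 30.6
```

Emit:
step_arm([
  [[0,0,0],[0.004,0,0.004],-1],
  [[0,0,0],[0.004,0,0.004],-1],
])

```text
clock: 26.55
eef_pos: [568.1, 150.9, 23.1]
tcp_rot: [-3.14, 0.786, 1.847]
contact_force: [-0.5, 0.3, -0.7]
opening: 0.654
grasp_force: 30.7
```

```bash
python3 - <<'E'
from near import *
print(telemetry.sense()['contact_force']);plan(tg(0))
E
```

```text
rot [-3.13984965  0.78628012  1.84683998] rim [565.71295204 159.2607514    5.59178275] ax [-0.00452545 -0.00138497 -1.00005635]
[-0.52467495  0.26722061 -0.72083648]
t 26.55 q [ 0.65  0.77  1.76 -0.81  1.13  0.93] p [568.1 150.9  23.1] open 0.654
turn [0.    0.001 0.002] shift [ 0.004 -0.003  0.008] mm [567.7 150.2  21.5]
```

Emit:
step_arm([
  [[0,0,0],[0.005,0,0.005],-1],
  [[0,0,0],[0.005,0,0.005],-1],
])

```text
clock: 26.75
eef_pos: [568.1, 150.9, 22.9]
tcp_rot: [-3.141, 0.788, 1.846]
contact_force: [-3.3, 0.6, 7.6]
opening: 0.652
grasp_force: 31.1
```

Emit:
step_arm([
  [[0,0,0],[0.003,0,0.003],-1],
  [[0,0,0],[0.003,0,0.003],-1],
])

```text
clock: 26.95
eef_pos: [568.1, 150.9, 22.8]
tcp_rot: [-3.141, 0.788, 1.845]
contact_force: [-6.1, 2.8, 14.2]
opening: 0.652
grasp_force: 31.7
```

Emit:
step_arm([
  [[0,0,0],[-0.003,0,-0.003],0.5],
  [[0,0,0],[-0.003,0,-0.003],1],
  [[0,0,0],[-0.003,0,-0.003],1],
  [[0,0,0],[-0.003,0,-0.003],1],
  [[0,0,0],[0,0,-0.1],1],
  [[0,0,0],[0,0,-0.3],1],
  [[0,0,0],[0,0,-0.5],1],
  [[0,0,0],[0,0,-0.7],1],
])

```text
clock: 27.75
eef_pos: [540.5, 248.1, 121.6]
tcp_rot: [-3.139, 0.785, 1.847]
contact_force: [0.8, -0.5, 0.8]
opening: 1.002
grasp_force: 0.0
```

Emit:
step_arm([
  [[0,0,0],[-0.2,0,-0.2],1],
  [[0,0,0],[-0.2,0,-0.2],1],
  [[0,0,0],[-0.2,0,-0.2],1],
  [[0,0,0],[-0.2,0,-0.2],1],
])

```text
clock: 28.15
eef_pos: [540.8, 246.4, 175.9]
tcp_rot: [-3.139, 0.786, 1.848]
contact_force: [-0.5, 0.3, 0.3]
opening: 1.002
grasp_force: 0.0
```

```bash
python3 - <<'E'
from h import *
C=imaging.calibration('wrist');A=save('wrist','w9');B=save('scene','s9')[160:330,300:480]
for z0 in(4,):print(fitbox([('wrist',mask(A,'orange'),C)],(56,56,62),(565,159),z0))
cv2.imwrite('pics/c9.png',np.hstack([cv2.resize(A,None,fx=.75,fy=.75),cv2.resize(B,(318,300))])[:,:,::-1])
print(telemetry.sense()['contact_force'],telemetry.sense()['clock'])
E
```

```text
(array([566.7727303 , 158.85117218,   1.8492873 ]), np.float64(0.048156134909866255))
[ 0.6750911  -0.65626561  0.20842231] 28.25
```

View pics/c9.png

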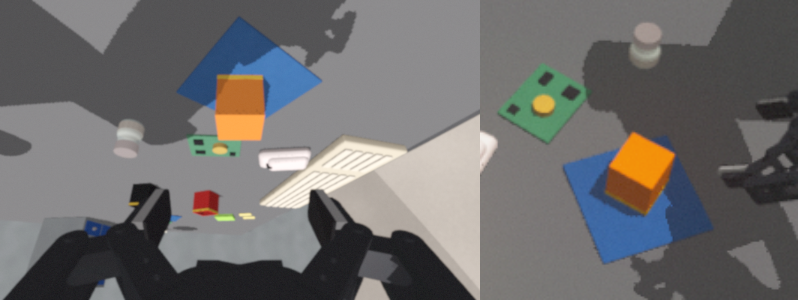

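The cup stands mouth-down and flat on the pad: (240,108) in the wrist half and (640,172) in the scene half. It fits at (566.8, 158.9), about 1 mm from the sample. The gripper is clear, and the jar, board and mouse haven't moved.

```bash
python3 -c "
from rig import r
print(r.sign_off())"
```

```text
the job is handed in; nothing more can be done
None
```

The orange cup now stands mouth-down and flat on the blue pad over the sample, about 1 mm off-centre by the camera fit; it is released and the job was handed in at about 28 s, with no verdict returned.

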